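# Nudge the gauge block home against the hidden stop

### The arm

A 6-joint arm with a two-finger parallel gripper is mounted at the origin on a cart in front of the work surface, level with it; the furniture and walls round the work are solid. World frame = base frame: x ahead of the robot, y to its left, z up, the work surface at z = 0. Lengths are in mm, angles in rad, forces in N, time in s.
With the tool pointing down it reaches from about 350 to 975 mm from the base axis. Payload 17.4 kg.
Tool frame: the origin (TCP) lies on the centre line of the jaws, within the pads' length; the fingertips stand manip.tcp_to_tips ahead of it and the grasp point (between the pads) lies 11 mm behind it (manip.tcp_to_tips is the distance from the TCP to the fingertips, in mm); z points along the fingers, x is the direction in which the jaws open and shut, and the axes are right-handed (so a half turn about z gives the same grasp; the last joint's range is limited). The gripper opens to 85 mm and grips with 20 to 120 N. Pads are 22 mm wide; open, the fingers measure 114 mm over their backs; the gripper's body (76 mm by 85 mm) begins 54 mm behind the grasp point. The pads swing forward as they close: fully open they stand 13 mm farther back than shut.
Start: joints at [1.189, 0.116, 1.442, -0, 1.584, -0.038], TCP at [227.528, 635.502, 217.503] pointing down, gripper open.
Joint ranges: [-2.83, 2.83], [-0.83, 2.19], [0.07, 2.5], [-1.14, 4.28], [0.01, 3], [-2.97, 2.97]. Speed limits (rad/s): [1.89, 1.89, 2.22, 3.14, 3.14, 3.14].

### API

Orientations are given as a rotation vector (axis times angle).
In Python, from workcell import status, viewer, order, manip gives the robot as it stands. The module is installed in compiled form; this text tells all that it offers.
- The arm moves only by the shell command python3 -m creep 'ROWS' [OPENING]. ROWS is JSON, a list of rows, each a list of 2 entries, a list of its own where there are three numbers: the shift along the tool's x, y, z in mm, then the turn, a rotation vector about the tool's x, y, z in degrees. In form: [[[dx, dy, dz], [ax, ay, az]], ...]. A call has exactly 8 rows; each row shifts and turns the commanded pose from where the row before left it, along the tool's axes as they then stand; what a row does not reach is not made up. A row lasts 1/10 s, in which the tool goes at most 50 mm and 8.59 degrees, less where a joint would pass 70% of its speed; a pose out of reach is approached as far as the arm can. A call with a gripper value outside its range is refused whole. OPENING is the gripper's target within -1 to 1 (shut at 1, half-way at 0, fully open at -1), set as the call begins (- or left out, the last holds). The fingers move at their own pace and stop on an object; the grip force is fixed at half the most. Time passes only in rows, so rows that do not move let the fingers close, or fill a call up. It gives the time, the measured TCP pose, the force and the opening at its end, in the units of the state.
- status.read_state(): the state, without advancing time (a new reading comes with each control period).
- viewer.camera(name): name is "scene" or "top" or "wrist"; returns a dict with "pixels" (480x640x3 uint8, red, green, blue), "fov_y" (degrees; the focal length in pixels is half the picture's height over the tangent of half this angle, whatever the lens; pixels are square), "cx", "cy" (the principal point, pixels), "rvec" (rotation vector, rad) and "tvec" (3), from world to camera coordinates, as OpenCV has them. Camera axes: x right, y down, z forward; pixel columns grow to the right and rows downward; lengths in mm; the calibration is good to about 2 mm. The wrist camera is an equidistant fisheye: a pixel r from the principal point sees the ray r / f radians off the axis. A picture is of the moment at which its call begins. There is no depth.
- order.sign_off(): hands the job in, once; it reports no verdict.
The state is a dict: "time_s": time; "joint_positions": joint angles; "qvel": joint speeds; "tau": joint torques, N m; "tcp_pos": TCP position; "tool_rot": TCP orientation; "wrist_force": force on the tool from outside, world axes, zero at the start; "moment": the same for the moment, N m; "finger_gap": finger opening in mm.
Only numpy, scipy, OpenCV 4.12 (cv2) and the standard library are available. Lean on these libraries where they do the work, as an engineer would, in place of code of your own. Each camera call takes 0.05 s, during which the arm holds its last target. There are 200 camera calls.

### The job

Take the pale felt stick from the cork mat and, with its end only, gently nudge the brass gauge block along the channel of the green-hooded jig until it is fully home against the stop hidden under the hood. The stop is held only by friction and has been set: stop nudging as soon as you feel it, do not drive it out of place. Then lay the stick back on the cork mat and leave the other things where they are; do not touch the block with the fingers.

Things in the scene. Friction and masses are not known exactly. Their poses are not given: they have to be found in the camera images.
- jig: Aluminium jig screwed to the bench, base 170 x 70 x 10 mm. Origin: centre of its underside, on the bench; the block is pushed along its +x. A channel 30 mm wide runs along x, floor at z = 10 mm, between walls 10 mm thick that reach from x = -45 to +85 mm and up to z = 34 mm. A green hood (top at z = 40 mm, screw heads to 44) covers it from x = 0 to +85 mm; far end closed.
- jig_mouth (a point): Mouth of the hood, at jig x = 0, y = 0, z = 21 mm; axes as the jig's. Behind it hides a steel stop (depth_stop) that is not measured: its face lies anywhere from 29 to 61 mm beyond the mouth along +x. It is held by friction alone and slides at about 9 N; shifted by more than 3 mm its setting is lost.
- gauge_block: Loose brass block, 80 (x) x 27 (y) x 22 mm high, 0.14 to 0.28 kg, fine dark lines across its rear end. Origin: centre of its underside. Lies on the channel floor, x axis along the jig's +x, front end just under the hood, rear end out towards the robot; the stop is 17 to 59 mm ahead of it. Sliding it takes 1 to 3 N. Nudge its rear face, 40 mm behind the origin.
- stick: Pale felt work stick, 105 mm long (its y axis) x 17 mm wide (x) x 12 mm high, about 20 g. Origin: centre of its underside. It lies flat on the cork mat, roughly along the mat; grasp it across its width at the middle and nudge with one of its two ends.
- mat: Cork mat fixed to the bench, 64 mm (x) x 130 mm (y) x 3 mm thick. Origin: centre of its underside, on the bench. The long shade of the bench lamp hangs over the bench just behind it (about x = 0.6 m and beyond, y from -0.12 to +0.27 m): come in from the front or the right.
- wax_spool: Bystander: green wax wire spool, 44 mm across, 34 mm high, standing beside the jig. Origin: centre of its underside. Leave alone.
- borax_cone: Bystander: white cone, 29 mm across, 41 mm high, standing on the other side of the jig. Origin: centre of its underside. Leave alone.
- ring_clamp: Bystander: orange wooden ring clamp, 26 x 118 x 26 mm, lying beside the mat. Origin: centre of its underside. Leave alone.
There are look-alikes about, which are no part of the job. There is more than one size of the stick; the one meant has the size given above.

How it is judged (in metres and radians):
On the way:
1. the block has been nudged home: its front face within 1.5 mm of the hidden stop, the stick held off the mat (x of depth_stop in the frame of gauge_block below 0.0415 m and height (world z) of stick above 0.008 m), for 0.1 s.
At the end, for the whole second after the job is handed in: The gauge block lies on the channel floor at rest with its front face within 1.5 mm of the hidden stop; the stick lies at rest on the cork mat, its middle over the mat (x of depth_stop in the frame of gauge_block below 0.0415 m and z of gauge_block in the frame of jig below 0.0125 m and linear speed of gauge_block below 0.005 m/s and x of stick in the frame of mat between -0.032 and 0.032 m and y of stick in the frame of mat between -0.065 and 0.065 m and z of stick in the frame of mat below 0.018 m and linear speed of stick below 0.01 m/s); the robot touches nothing.
It fails at once if the hidden stop is driven more than 3 mm from where it was set (distance of depth_stop from where it was at the start of the episode above 0.003 m).
It fails at once if the block is knocked along faster than 0.12 m/s (linear speed of gauge_block above 0.12 m/s).
It fails at once if the fingers or the arm touch the block (contact force between any of the fingers, the arm and gauge_block above 0.5 N).
It fails at once if a bystander is moved more than 15 mm (distance of any of wax_spool, borax_cone, ring_clamp from where it was at the start of the episode above 0.015 m).
It also fails if it takes over 64 s, if anything falls off the work surface, if the arm or the gripper's body presses on something with over 40 N, if the wrist force passes 120 N, or if a joint passes its speed limit or range.

## Working session

There is one attempt and no reset: what is moved stays moved. The work goes in short steps, Python scripts to look and compute and a shell command to move; the robot and the scene stay as the last step left them, time stands still between calls to the robot, and variables do not carry over. Pictures are saved under pics/ and viewed, about 8 in all and at most 12, crops included, and the job is handed in when it is done.

```bash
mkdir -p pics; cat > h.py <<'E'
import numpy as np, cv2
from scipy.spatial.transform import Rotation as R
from workcell import status, viewer, order, manip
def shot(n,fn=None):
    c=viewer.camera(n)
    if fn: cv2.imwrite('pics/'+fn+'.png',c['pixels'][:,:,::-1]); np.savez('pics/'+fn+'.npz',**c)
    return c
def ray(c,u,v,fish=False):
    f=240/np.tan(np.radians(float(c['fov_y']))/2)
    x=(u-float(c['cx']))/f;y=(v-float(c['cy']))/f
    if fish:
        r=np.hypot(x,y); d=np.array([np.sin(r)*x/r,np.sin(r)*y/r,np.cos(r)])
    else: d=np.array([x,y,1.])
    M=R.from_rotvec(np.ravel(c['rvec'])).as_matrix()
    return -M.T@np.ravel(c['tvec']), M.T@d
def onz(c,u,v,z,fish=False):
    o,d=ray(c,u,v,fish); return o+d*(z-o[2])/d[2]
E
python3 - <<'E'
from h import *
print(status.read_state(), manip.tcp_to_tips)
for n in('scene','top','wrist'):
    c=shot(n,n+'0'); print(n,c['fov_y'],c['cx'],c['cy'],ray(c,320.5,240.5,n=='wrist'))
E
```

```text
{'time_s': 0.0, 'joint_positions': array([ 1.18919736e+00,  1.16484564e-01,  1.44226760e+00,  1.83754576e-05,
        1.58399970e+00, -3.78070102e-02]), 'qvel': array([-8.51504587e-04,  2.14075104e-03, -5.60096914e-04, -8.79047613e-05,
        6.75115121e-04, -7.57625466e-04]), 'tau': array([ 3.39119753e-03, -7.31963396e+01, -6.32518101e+01,  1.01108010e-04,
        6.05807159e-03, -3.09794063e-05]), 'tcp_pos': array([227.44556413, 635.30599135, 216.76169187]), 'tool_rot': array([ 2.56817755e+00,  1.80836889e+00, -1.54278958e-03]), 'wrist_force': array([-0.353938  , -0.04943247,  0.72845397]), 'moment': array([-0.0388912 , -0.02861991, -0.01336059]), 'finger_gap': 85.52264286663686} 8.0
scene 47.999906479619156 323.8091058033238 234.72824090552265 (array([ 136.74889013, -751.16505248,  528.19421591]), array([ 0.41903153,  0.7428688 , -0.52221724]))
top 45.224840169016396 306.94439662975793 244.34172963922578 (array([ 385.25872062,  -38.83666208, 1023.28144326]), array([ 0.14999974, -0.03665516, -0.98830885]))
wrist 65.70646984690485 317.95026222516486 243.54283192824747 (array([149.21321576, 662.03206673, 372.92271613]), array([ 0.29755772, -0.10162526, -0.94927957]))
```

View pics/top0.png

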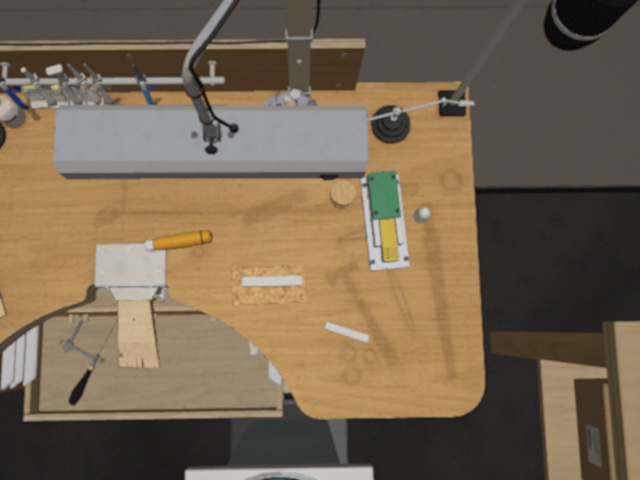

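View pics/scene0.png

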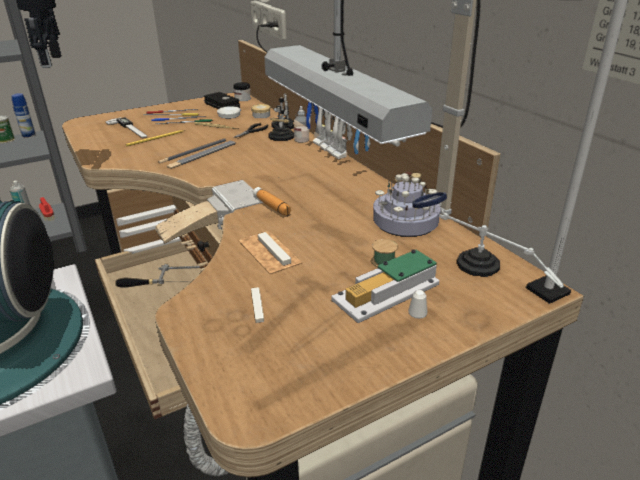

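The top view shows the cork mat near (268,285) with the pale stick on it at (272,281). The decoy stick lies on bare bench at (346,331). The jig is at (386,220): green hood at (384,195), brass block at (389,240). The spool is at (343,193) and the cone at (424,214).

```bash
python3 - <<'E'
from h import *
c=dict(np.load('pics/top0.npz')); im=c['pixels']; hsv=cv2.cvtColor(im,cv2.COLOR_RGB2HSV)
def rect(name,mask,box,z):
    m=np.zeros_like(mask); x0,y0,x1,y1=box; m[y0:y1,x0:x1]=mask[y0:y1,x0:x1]
    n,l,s,_=cv2.connectedComponentsWithStats(m); k=1+np.argmax(s[1:,4])
    pts=np.argwhere(l==k)[:,::-1]
    w=np.array([onz(c,u,v,z)[:2] for u,v in pts]).astype(np.float32)
    (cx,cy),(a,b),an=cv2.minAreaRect(w); print(name,s[k],'c',round(cx,1),round(cy,1),'size',round(a,1),round(b,1),'ang',round(an,1), np.round(cv2.boxPoints(((cx,cy),(a,b),an)),1).tolist())
H,S,V=[hsv[...,i].astype(int) for i in range(3)]
white=((S<60)&(V>150)).astype(np.uint8)
rect('stick',white,(230,262,308,308),15)
rect('decoy',white,(318,315,375,348),12)
rect('jigbase',white,(355,165,415,275),10)
rect('green',((H>50)&(H<90)&(S>90)).astype(np.uint8),(360,165,410,225),40)
rect('block',((H>20)&(H<32)&(S>150)&(V>120)).astype(np.uint8),(370,215,405,268),32)
for p in [(390,258)]: print(hsv[p[1],p[0]])
big=cv2.resize(im[160:345,225:435],None,fx=3.6,fy=3.2,interpolation=cv2.INTER_CUBIC)
cv2.imwrite('pics/crop.png',big[:,:,::-1])
# mat corners manual
for p in [(233,267),(304,267),(306,302),(233,305)]: print('mat',onz(c,*p,3).round(1))
print('spool',onz(c,343,193,34).round(),'cone',onz(c,424,214,41).round())
E
```

```text
stick [242 275  61  12 620] c 468.2 9.9 size 18.3 105.0 ang 0.4 [[458.6000061035156, 62.29999923706055], [459.3999938964844, -42.70000076293945], [477.70001220703125, -42.599998474121094], [476.8999938964844, 62.400001525878906]]
decoy [325 322  44  20 361] c 378.2 -118.8 size 78.8 13.6 ang 71.0 [[358.8999938964844, -153.8000030517578], [371.79998779296875, -158.1999969482422], [397.3999938964844, -83.69999694824219], [384.6000061035156, -79.30000305175781]]
jigbase [ 361  183   49   88 1323] c 563.4 -192.1 size 153.3 70.9 ang 4.7 [[484.1000061035156, -163.0], [489.8999938964844, -233.6999969482422], [642.7000122070312, -221.10000610351562], [636.9000244140625, -150.39999389648438]]
green [ 369  172   31   47 1110] c 614.2 -187.7 size 80.4 47.3 ang 4.6 [[572.2000122070312, -167.3000030517578], [576.0, -214.39999389648438], [656.2000122070312, -208.0], [652.4000244140625, -160.89999389648438]]
block [380 219  17  42 436] c 536.5 -194.3 size 72.4 25.4 ang 3.1 [[499.6000061035156, -183.60000610351562], [501.0, -209.0], [573.2999877929688, -205.0], [571.9000244140625, -179.60000610351562]]
[ 24 150 194]
mat [494.2  79.6   3. ]
mat [492.8 -46.5   3. ]
mat [430.7 -49.3   3. ]
mat [427.   79.2   3. ]
spool [ 619. -116.   34.] cone [ 579. -256.   41.]
```

View pics/crop.png

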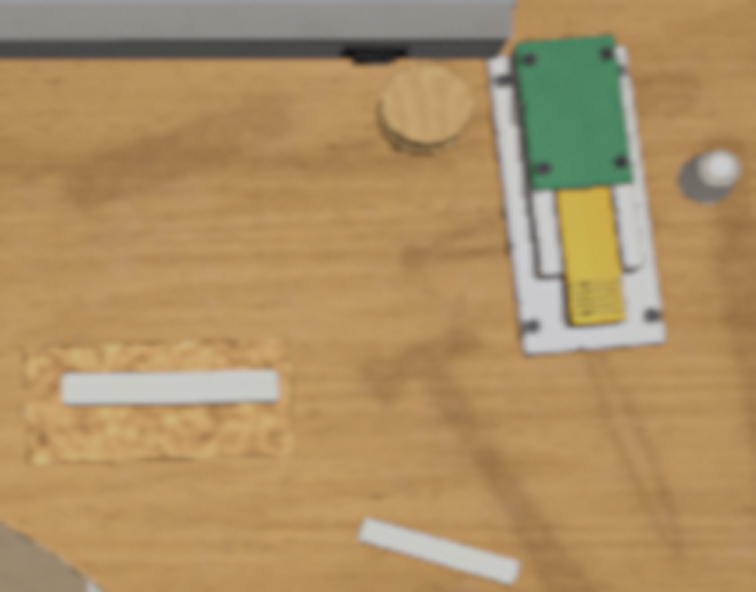

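The stick on the mat measures 105 x 18 mm, so it is the right one; the decoy is 79 x 14 mm. The jig's +x axis is at about 4.65°, with the mouth near (572,-191). The block rear is near (500,-197). I'm moving above the mat now.

```bash
python3 -m creep '[[[-31.7,27.3,0],[0,0,0]],[[-31.7,27.3,0],[0,0,0]],[[-31.7,27.3,0],[0,0,0]],[[-31.7,27.3,0],[0,0,0]],[[-31.7,27.3,0],[0,0,0]],[[-31.7,27.3,0],[0,0,0]],[[-31.7,27.3,0],[0,0,0]],[[-31.7,27.3,0],[0,0,0]]]' -1
python3 -m creep '[[[-31.7,27.3,0],[0,0,0]],[[-31.7,27.3,0],[0,0,0]],[[-31.7,27.3,0],[0,0,0]],[[-31.7,27.3,0],[0,0,0]],[[-31.7,27.3,0],[0,0,0]],[[-31.7,27.3,0],[0,0,0]],[[-31.7,27.3,0],[0,0,0]],[[-31.7,27.3,0],[0,0,0]]]'
python3 -m creep '[[[0,0,0],[0,0,7]],[[0,0,0],[0,0,7]],[[0,0,0],[0,0,7]],[[0,0,0],[0,0,7]],[[0,0,0],[0,0,7]],[[0,0,0],[0,0,7]],[[0,0,0],[0,0,7]],[[0,0,0],[0,0,7]]]'
python3 -m creep '[[[0,0,5],[0,0,7]],[[0,0,15],[0,0,6.9]],[[0,0,15],[0,0,0]],[[0,0,15],[0,0,0]],[[0,0,10],[0,0,0]],[[0,0,0],[0,0,0]],[[0,0,0],[0,0,0]],[[0,0,0],[0,0,0]]]'
python3 - <<'E'
from h import *
s=status.read_state(); print(s['tcp_pos'],s['joint_positions'],R.from_rotvec(s['tool_rot']).as_matrix().round(4))
c=shot('wrist','w1')
E
```

```text
time_s: 0.95
tcp_pos: [347.8, 321.5, 217.4]
tool_rot: [2.568, 1.809, 0.0]
wrist_force: [0.6, -0.3, -0.2]
finger_gap: 85.4
time_s: 1.75
tcp_pos: [468.0, 9.0, 217.5]
tool_rot: [2.569, 1.808, 0.0]
wrist_force: [0.4, 0.5, -0.0]
finger_gap: 85.4
time_s: 2.55
tcp_pos: [467.7, 10.7, 217.3]
tool_rot: [-3.118, -0.383, 0.0]
wrist_force: [0.2, 0.4, 0.4]
finger_gap: 85.5
time_s: 3.35
tcp_pos: [468.1, 10.7, 158.2]
tool_rot: [3.142, 0.012, 0.002]
wrist_force: [-0.8, 0.3, -0.0]
finger_gap: 85.7
[468.10993133  10.72351278 158.24317177] [-3.15722395e-02 -3.28853492e-01  1.94741257e+00 -1.65196915e-05
  1.52205889e+00 -3.90842853e-02] [[ 1.0e+00  7.5e-03  1.0e-03]
 [ 7.5e-03 -1.0e+00 -0.0e+00]
 [ 1.0e-03  1.0e-04 -1.0e+00]]
```

View pics/w1.png

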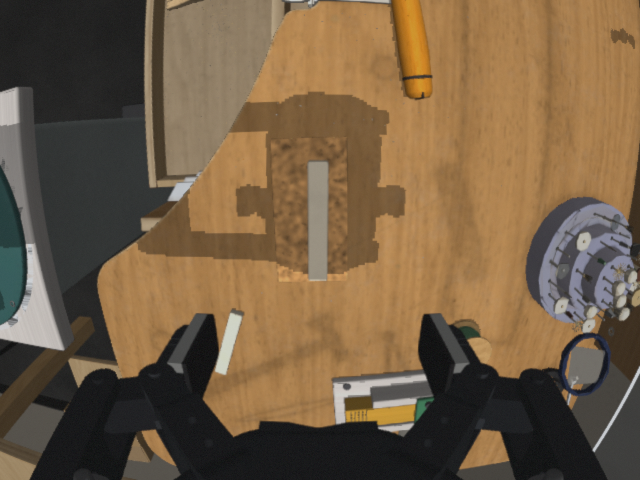

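The wrist view shows the stick in shadow on the cork, spanning (308–328, 160–281). The gripper's own shadow surrounds it. I'll measure the stick from here.

```bash
python3 - <<'E'
from h import *
c=dict(np.load('pics/w1.npz')); im=c['pixels']; hsv=cv2.cvtColor(im,cv2.COLOR_RGB2HSV).astype(int)
def rect(m,box,z,nm):
    x0,y0,x1,y1=box; k=np.zeros(m.shape,np.uint8); k[y0:y1,x0:x1]=m[y0:y1,x0:x1]
    n,l,s,_=cv2.connectedComponentsWithStats(k); i=1+np.argmax(s[1:,4])
    p=np.argwhere(l==i)[:,::-1]
    w=np.array([onz(c,u,v,z,True)[:2] for u,v in p]).astype(np.float32)
    r=cv2.minAreaRect(w); print(nm,s[i],np.round(r[0],1),np.round(r[1],1),round(r[2],2))
rect(hsv[...,1]<70,(285,145,345,290),15,'stick')
rect((hsv[...,1]<70),(265,130,350,290),15,'stick')
for p in [(272,138),(348,138),(345,280),(278,280)]: print('mat',onz(c,*p,3,True).round(1))
for p in [(334,378),(346,410),(346,424)]: print('jigcorner/blk',onz(c,*p,10,True).round(1),onz(c,*p,32,True).round(1))
E
```

```text
stick [ 307  161   22  120 2374] [467.5   8.1] [ 16.9 104.2] 0.37
stick [ 307  161   22  120 2374] [467.5   8.1] [ 16.9 104.2] 0.37
mat [429.2  78.5   3. ]
mat [492.3  78.6   3. ]
mat [493.2 -49.3   3. ]
mat [431.4 -49.8   3. ]
jigcorner/blk [ 485.7 -159.3   10. ] [ 484.4 -141.1   32. ]
jigcorner/blk [ 500.5 -207.3   10. ] [ 498.1 -185.6   32. ]
jigcorner/blk [ 501.7 -230.8   10. ] [ 499.2 -207.4   32. ]
```

```bash
python3 -m creep '[[[-0.5,1.7,8],[0,0,0]],[[0,0,18],[0,0,0]],[[0,0,20],[0,0,0]],[[0,0,20],[0,0,0]],[[0,0,20],[0,0,0]],[[0,0,20],[0,0,0]],[[0,0,14],[0,0,0]],[[0,0,8],[0,0,0]]]' -1
python3 -m creep '[[[0,0,4],[0,0,0]],[[0,0,4],[0,0,0]],[[0,0,4],[0,0,0]],[[0,0,3],[0,0,0]],[[0,0,1.5],[0,0,0]],[[0,0,0],[0,0,0]],[[0,0,0],[0,0,0]],[[0,0,0],[0,0,0]]]'
python3 -m creep '[[[0,0,0],[0,0,0]],[[0,0,0],[0,0,0]],[[0,0,0],[0,0,0]],[[0,0,0],[0,0,0]],[[0,0,0],[0,0,0]],[[0,0,0],[0,0,0]],[[0,0,0],[0,0,0]],[[0,0,0],[0,0,0]]]' 1
```

```text
time_s: 4.2
tcp_pos: [466.9, 9.0, 28.2]
tool_rot: [3.142, 0.011, -0.002]
wrist_force: [0.2, -0.2, -0.6]
finger_gap: 85.7
time_s: 5.0
tcp_pos: [467.4, 9.0, 13.2]
tool_rot: [3.142, 0.011, 0.0]
wrist_force: [0.6, -0.6, -0.1]
finger_gap: 85.6
time_s: 5.8
tcp_pos: [467.3, 9.1, 13.0]
tool_rot: [3.142, 0.011, 0.0]
wrist_force: [0.3, 1.3, -0.4]
finger_gap: -0.0
```

The gap reads 0, so nothing was gripped. I'll look before doing anything else.

```bash
python3 - <<'E'
from h import *
c=shot('wrist','w2'); t=shot('scene','s2')
a=c['pixels'][:,:,::-1]; b=cv2.resize(t['pixels'][200:320,190:350],(640,480))[:,:,::-1]
cv2.imwrite('pics/w2b.png',cv2.resize(np.hstack([a,b]),(800,300)))
E
```

```text
(no output)
```

View pics/w2b.png

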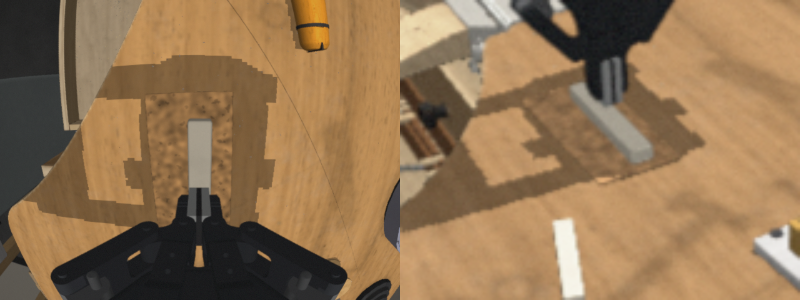

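The fingers closed on nothing, just above the stick, and the stick is undisturbed. I'll project the tip into the scene view to get its true height.

```bash
python3 - <<'E'
from h import *
t=dict(np.load('pics/s2.npz')); f=240/np.tan(np.radians(float(t['fov_y']))/2)
K=np.array([[f,0,float(t['cx'])],[0,f,float(t['cy'])],[0,0,1]])
P=np.array([[467.3,9,z] for z in (5,15,25,35,50)]+[[467.5,8.5+s*52,15] for s in (-1,1)],float)
print(cv2.projectPoints(P,t['rvec'],t['tvec'],K,None)[0][:,0].round(1))
s=status.read_state(); print(s['tcp_pos'],s['finger_gap'],s['wrist_force'])
cv2.imwrite('pics/s2c.png',cv2.resize(t['pixels'][205:275,240:320][:,:,::-1],None,fx=8,fy=8,interpolation=cv2.INTER_CUBIC))
E
```

```text
[[273.3 249.8]
 [273.  245.1]
 [272.7 240.4]
 [272.4 235.6]
 [271.9 228.3]
 [286.3 258.9]
 [261.2 232.6]]
[467.31579254   9.04983004  13.01426845] -0.036149549723811784 [-0.34496103  0.27750503 -0.07984542]
```

View pics/s2c.png

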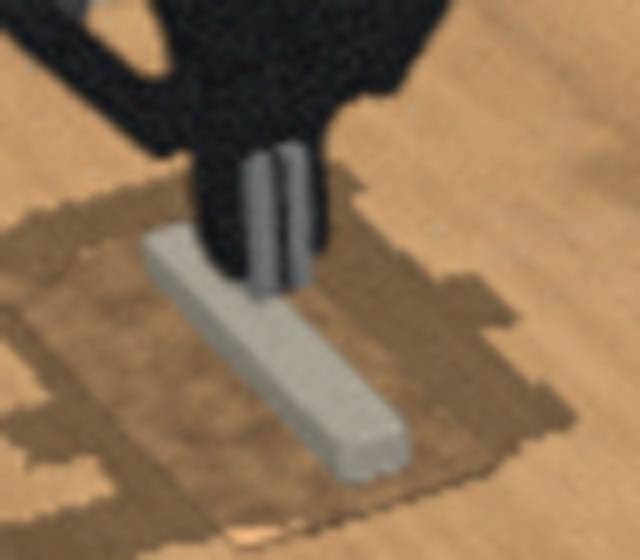

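```bash
python3 - <<'E'
from h import *
c=dict(np.load('pics/w2.npz'))
for v in (290,300,310):
    o,d=ray(c,317,v,True)
    for y in (15,20): print(v,y,(o+d*(y-o[1])/d[1]).round(1))
print(o.round(1))
cv2.imwrite('pics/w2c.png',cv2.resize(c['pixels'][260:380,240:400][:,:,::-1],None,fx=5,fy=5))
E
```

```text
290 15 [466.6  15.   14. ]
290 20 [466.6  20.   24.2]
300 15 [466.7  15.   24. ]
300 20 [466.7  20.   33.6]
310 15 [466.7  15.   33.1]
310 20 [466.7  20.   42.1]
[466.8  90.8 169.1]
```

View pics/w2c.png

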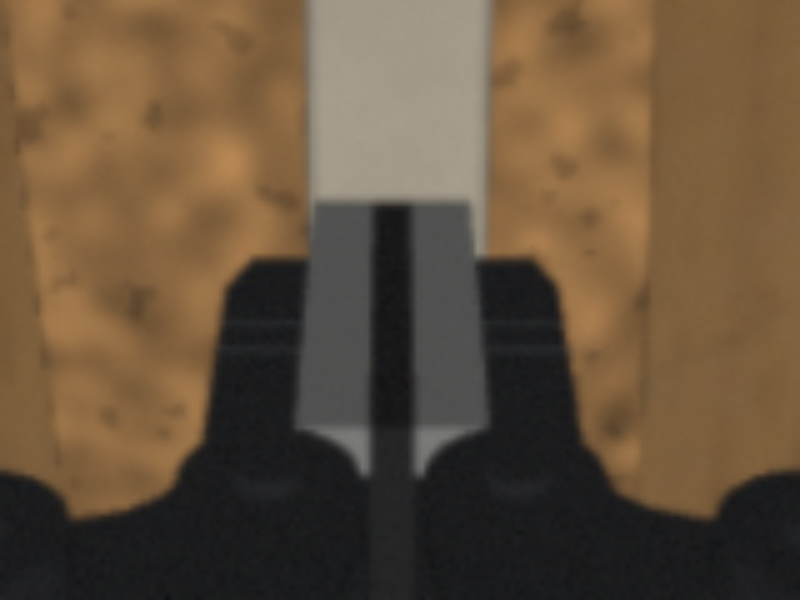

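Both views put the closed fingertips at about z ≈ 27 mm, roughly 14 mm behind the reported TCP rather than 8 mm ahead of it. I trust the pictures. I'll open part-way, go about 20 mm lower in steps while watching the force, then close.

```bash
python3 -m creep '[[[0,0,0],[0,0,0]],[[0,0,0],[0,0,0]],[[0,0,0],[0,0,0]],[[0,0,0],[0,0,0]],[[0,0,0],[0,0,0]],[[0,0,0],[0,0,0]],[[0,0,0],[0,0,0]],[[0,0,0],[0,0,0]]]' 0.3
python3 -m creep '[[[0,0,2],[0,0,0]],[[0,0,2],[0,0,0]],[[0,0,2],[0,0,0]],[[0,0,2],[0,0,0]],[[0,0,2],[0,0,0]],[[0,0,2],[0,0,0]],[[0,0,1],[0,0,0]],[[0,0,0],[0,0,0]]]'
python3 -m creep '[[[0,0,1],[0,0,0]],[[0,0,1],[0,0,0]],[[0,0,1],[0,0,0]],[[0,0,1],[0,0,0]],[[0,0,0],[0,0,0]],[[0,0,0],[0,0,0]],[[0,0,0],[0,0,0]],[[0,0,0],[0,0,0]]]'
```

```text
time_s: 6.7
tcp_pos: [467.3, 9.1, 13.0]
tool_rot: [3.142, 0.011, -0.0]
wrist_force: [-0.5, 0.1, 0.7]
finger_gap: 29.9
time_s: 7.5
tcp_pos: [467.3, 9.0, -0.1]
tool_rot: [-3.142, -0.011, 0.0]
wrist_force: [-0.1, 0.5, 0.7]
finger_gap: 30.0
time_s: 8.3
tcp_pos: [467.3, 9.0, -4.0]
tool_rot: [3.142, 0.011, 0.0]
wrist_force: [-0.2, -0.8, 0.5]
finger_gap: 29.8
```

TCP is at z = -4 with no contact, which confirms it. I'll go 3 mm lower and close.

```bash
python3 -m creep '[[[0,0,1],[0,0,0]],[[0,0,1],[0,0,0]],[[0,0,1],[0,0,0]],[[0,0,0],[0,0,0]],[[0,0,0],[0,0,0]],[[0,0,0],[0,0,0]],[[0,0,0],[0,0,0]],[[0,0,0],[0,0,0]]]'
python3 -m creep '[[[0,0,0],[0,0,0]],[[0,0,0],[0,0,0]],[[0,0,0],[0,0,0]],[[0,0,0],[0,0,0]],[[0,0,0],[0,0,0]],[[0,0,0],[0,0,0]],[[0,0,0],[0,0,0]],[[0,0,0],[0,0,0]]]' 1
```

```text
time_s: 9.1
tcp_pos: [467.3, 9.1, -7.0]
tool_rot: [-3.142, -0.011, -0.0]
wrist_force: [-0.1, -0.1, -0.1]
finger_gap: 29.5
time_s: 9.9
tcp_pos: [467.5, 9.0, -6.7]
tool_rot: [3.142, 0.011, 0.001]
wrist_force: [-1.9, -0.9, 5.3]
finger_gap: 14.8
```

The stick is gripped: the gap reads 14.8 mm, so the felt is squeezed. I'll lift, move behind the block and turn to the jig axis.

```bash
python3 -m creep '[[[0,0,-2],[0,0,0]],[[0,0,-6],[0,0,0]],[[0,0,-10],[0,0,0]],[[0,0,-12],[0,0,0]],[[0,0,-12],[0,0,0]],[[0,0,-12],[0,0,0]],[[0,0,-8],[0,0,0]],[[0,0,-4],[0,0,0]]]'
python3 -m creep '[[[-4,15,0],[0,0,0]],[[-6,28,0],[0,0,0]],[[-7,31,0],[0,0,0]],[[-7,32,0],[0,0,0]],[[-7,32,0],[0,0,0]],[[-6,31,0],[0,0,0]],[[-6,28,0],[0,0,0]],[[-4,15,0],[0,0,0]]]'
python3 -m creep '[[[0,0,0],[0,0,5]],[[0,0,0],[0,0,7]],[[0,0,0],[0,0,7]],[[0,0,0],[0,0,7]],[[0,0,0],[0,0,7]],[[0,0,0],[0,0,7]],[[0,0,0],[0,0,7]],[[0,0,0],[0,0,7]]]'
python3 -m creep '[[[0,0,0],[0,0,7]],[[0,0,0],[0,0,7]],[[0,0,0],[0,0,7]],[[0,0,0],[0,0,6]],[[0,0,0],[0,0,4.75]],[[0,0,0],[0,0,0]],[[0,0,0],[0,0,0]],[[0,0,0],[0,0,0]]]'
python3 - <<'E'
from h import *
s=status.read_state(); M=R.from_rotvec(s['tool_rot']).as_matrix(); print(s['tcp_pos'],s['finger_gap'],M.round(4),s['joint_positions'].round(2))
c=shot('wrist','w3'); t=shot('top','t3'); q=shot('scene','s3')
a=cv2.resize(c['pixels'][:,:,::-1],(400,300)); b=cv2.resize(q['pixels'][200:350,250:450][:,:,::-1],(400,300)); d=cv2.resize(t['pixels'][165:345,270:430][:,:,::-1],(533,600))
cv2.imwrite('pics/m3.png',cv2.resize(np.hstack([np.vstack([a,b]),d]),(800,514)))
E
```

```text
time_s: 10.7
tcp_pos: [467.7, 9.0, 60.2]
tool_rot: [3.142, 0.011, 0.002]
wrist_force: [0.1, 0.1, -0.2]
finger_gap: 14.9
time_s: 11.5
tcp_pos: [421.1, -205.0, 58.9]
tool_rot: [3.142, 0.009, -0.001]
wrist_force: [0.3, 0.2, -0.2]
finger_gap: 15.3
time_s: 12.3
tcp_pos: [421.6, -203.2, 58.8]
tool_rot: [-2.801, 1.423, 0.001]
wrist_force: [0.4, -0.4, 0.2]
finger_gap: 14.7
time_s: 13.1
tcp_pos: [421.8, -203.2, 59.0]
tool_rot: [2.312, -2.127, -0.0]
wrist_force: [0.2, -1.0, -0.2]
finger_gap: 14.8
[ 421.76632015 -203.23973508   58.95560061] 14.782850267547579 [[ 8.320e-02 -9.965e-01 -2.000e-04]
 [-9.965e-01 -8.320e-02  1.000e-04]
 [-1.000e-04  2.000e-04 -1.000e+00]] [-0.5  -0.26  2.06 -0.    1.34  0.98]
```

View pics/m3.png

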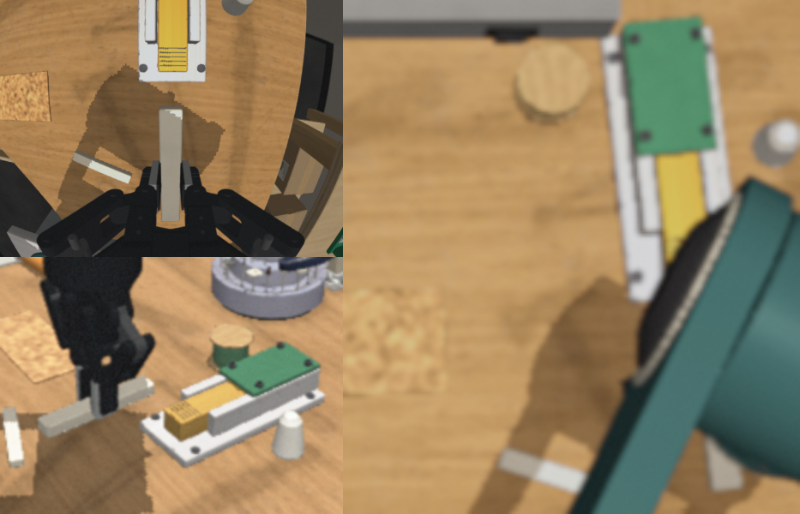

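The stick is held about mid-length, pointing at the block. In the wrist view the tip is near (172,108) and the block's rear edge near (173,70) in the thumbnail. Next I measure lateral alignment, yaw and gap from this view.

```bash
python3 - <<'E'
from h import *
c=dict(np.load('pics/w3.npz')); im=c['pixels']; hsv=cv2.cvtColor(im,cv2.COLOR_RGB2HSV).astype(int)
g=R.from_euler('z',4.65,degrees=True).as_matrix()
def toj(p): return (g.T@(p-np.array([571.7,-191.4,0])))
def comp(m,box):
    x0,y0,x1,y1=box; k=np.zeros(m.shape,np.uint8); k[y0:y1,x0:x1]=m[y0:y1,x0:x1]
    n,l,s,_=cv2.connectedComponentsWithStats(k); i=1+np.argmax(s[1:,4]); return l==i,s[i]
sf=640/343
m,s=comp((hsv[...,1]<70)&(hsv[...,2]>90),(285,190,355,330)); print('stick',s)
for v in (s[1]+4,230,260,290):
    u=np.flatnonzero(m[v]); 
    if len(u): print(v,[toj(onz(c,x,v,80.7,True)).round(1) for x in (u[0],u[-1])])
print('tip',toj(onz(c,320,s[1],80.7,True)).round(1))
m,s=comp((hsv[...,0]>17)&(hsv[...,0]<32)&(hsv[...,1]>140),(270,0,380,160)); print('blk',s)
for v in (10,30,60,80):
    u=np.flatnonzero(m[v]); print(v,[toj(onz(c,x,v,32,True)).round(1) for x in (u[0],u[-1])])
print('rear top',toj(onz(c,323,s[1]+s[3],32,True)).round(1))
m,s=comp((hsv[...,1]<60)&(hsv[...,2]>130),(250,0,400,160)); print('jig',s)
for v in (100,120,140):
    u=np.flatnonzero(m[v]); print(v,[toj(onz(c,x,v,10,True)).round(1) for x in (u[0],u[-1])])
E
```

```text
stick [ 296  199   45  131 5456]
203 [array([-97.4,   6.7,  80.7]), array([-97.4,  -8.9,  80.7])]
230 [array([-107.8,    7.2,   80.7]), array([-107.8,   -9.4,   80.7])]
260 [array([-120. ,    7. ,   80.7]), array([-120. ,   -9.3,   80.7])]
290 [array([-133. ,    6.9,   80.7]), array([-133. ,   -9.2,   80.7])]
tip [-95.9  -1.8  80.7]
blk [ 295    0   55  134 6745]
10 [array([-10.8,   9.6,  32. ]), array([-10.7, -16. ,  32. ])]
30 [array([-21.4,  10. ,  32. ]), array([-21.3, -16. ,  32. ])]
60 [array([-36.9,  10. ,  32. ]), array([-36.8, -16. ,  32. ])]
80 [array([-46.9,  10. ,  32. ]), array([-46.8, -16. ,  32. ])]
rear top [-73.7  -3.5  32. ]
jig [  258     0   127   154 10747]
100 [array([-55.1,  31.5,  10. ]), array([-54.8, -37. ,  10. ])]
120 [array([-66.2,  31.6,  10. ]), array([-66. , -37.2,  10. ])]
140 [array([-77.4,  30.7,  10. ]), array([-77.2, -36.9,  10. ])]
```

Stick and block are parallel. The stick sits about 1.8 mm to the +y side and the gap is about 22 mm. I'll correct the offset, descend so the stick's centre is at about z = 21, and check.

```bash
python3 -m creep '[[[1.8,0,3],[0,0,0]],[[0,0,7],[0,0,0]],[[0,0,9],[0,0,0]],[[0,0,9],[0,0,0]],[[0,0,9],[0,0,0]],[[0,0,8],[0,0,0]],[[0,0,6],[0,0,0]],[[0,0,3],[0,0,0]]]'
cat > chk.py <<'E'
import sys
from h import *
s=status.read_state(); d=np.array([.9967,.0811,0])
f=-s['wrist_force']@d; x=(s['tcp_pos']-[571.7,-191.4,0])@d
print('t %.2f f %.2f jx %.2f gap %.1f'%(s['time_s'],f,x,s['finger_gap'])); sys.exit(f>float(sys.argv[1]))
E
python3 chk.py 9; python3 - <<'E'
from h import *
q=shot('scene','s4'); c=shot('wrist','w4')
b=cv2.resize(q['pixels'][240:350,290:450][:,:,::-1],(640,440),interpolation=cv2.INTER_CUBIC)
a=c['pixels'][0:340,200:440][:,:,::-1]
cv2.imwrite('pics/m4.png',cv2.resize(np.hstack([b,cv2.resize(a,(310,440))]),(800,370)))
E
```

```text
time_s: 14.05
tcp_pos: [421.7, -204.9, 4.2]
tool_rot: [2.31, -2.129, -0.001]
wrist_force: [-0.1, -0.2, -0.2]
finger_gap: 14.6
t 14.05 f 0.14 jx -150.57 gap 14.6False
```

View pics/m4.png

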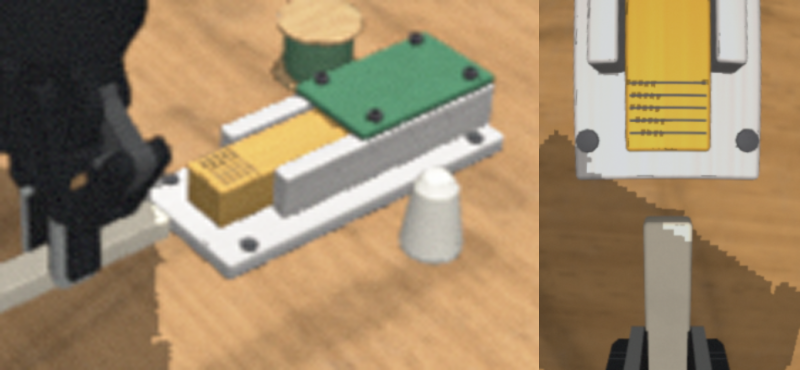

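The stick is in line with the block, and its end is low against the rear face and clear of the base. I'll advance to contact.

```bash
python3 -m creep '[[[0,-1,0],[0,0,0]],[[0,-2,0],[0,0,0]],[[0,-2,0],[0,0,0]],[[0,-3,0],[0,0,0]],[[0,-3,0],[0,0,0]],[[0,-3,0],[0,0,0]],[[0,-2,0],[0,0,0]],[[0,-1,0],[0,0,0]]]' >/dev/null; python3 chk.py 5 &&
python3 -m creep '[[[0,-0.4,0],[0,0,0]],[[0,-0.4,0],[0,0,0]],[[0,-0.4,0],[0,0,0]],[[0,-0.4,0],[0,0,0]],[[0,-0.4,0],[0,0,0]],[[0,-0.4,0],[0,0,0]],[[0,-0.4,0],[0,0,0]],[[0,-0.4,0],[0,0,0]]]' >/dev/null; python3 chk.py 5 &&
python3 -m creep '[[[0,-0.4,0],[0,0,0]],[[0,-0.4,0],[0,0,0]],[[0,-0.4,0],[0,0,0]],[[0,-0.4,0],[0,0,0]],[[0,-0.4,0],[0,0,0]],[[0,-0.4,0],[0,0,0]],[[0,-0.4,0],[0,0,0]],[[0,-0.4,0],[0,0,0]]]' >/dev/null; python3 chk.py 5 &&
python3 -m creep '[[[0,-0.4,0],[0,0,0]],[[0,-0.4,0],[0,0,0]],[[0,-0.4,0],[0,0,0]],[[0,-0.4,0],[0,0,0]],[[0,-0.4,0],[0,0,0]],[[0,-0.4,0],[0,0,0]],[[0,-0.4,0],[0,0,0]],[[0,-0.4,0],[0,0,0]]]' >/dev/null; python3 chk.py 5
```

```text
t 14.95 f -0.13 jx -133.15 gap 15.2
t 14.95 f -0.13 jx -133.15 gap 15.2
t 14.95 f -0.13 jx -133.15 gap 15.2
t 14.95 f -0.13 jx -133.15 gap 15.2False
False
False
False
```

```bash
sed -i 's/sys.exit(f>/sys.exit(int(f>/; s/argv\[1\]))$/argv[1])))/' chk.py; python3 chk.py 5 &&
python3 -m creep '[[[0,-0.4,0],[0,0,0]],[[0,-0.4,0],[0,0,0]],[[0,-0.4,0],[0,0,0]],[[0,-0.4,0],[0,0,0]],[[0,-0.4,0],[0,0,0]],[[0,-0.4,0],[0,0,0]],[[0,-0.4,0],[0,0,0]],[[0,-0.4,0],[0,0,0]]]' >/dev/null && python3 chk.py 5 &&
python3 -m creep '[[[0,-0.4,0],[0,0,0]],[[0,-0.4,0],[0,0,0]],[[0,-0.4,0],[0,0,0]],[[0,-0.4,0],[0,0,0]],[[0,-0.4,0],[0,0,0]],[[0,-0.4,0],[0,0,0]],[[0,-0.4,0],[0,0,0]],[[0,-0.4,0],[0,0,0]]]' >/dev/null && python3 chk.py 5 &&
python3 -m creep '[[[0,-0.4,0],[0,0,0]],[[0,-0.4,0],[0,0,0]],[[0,-0.4,0],[0,0,0]],[[0,-0.4,0],[0,0,0]],[[0,-0.4,0],[0,0,0]],[[0,-0.4,0],[0,0,0]],[[0,-0.4,0],[0,0,0]],[[0,-0.4,0],[0,0,0]]]' >/dev/null && python3 chk.py 5
```

```text
t 14.95 f -0.13 jx -133.15 gap 15.2
t 15.75 f -0.28 jx -130.13 gap 14.9
t 16.55 f 0.87 jx -126.93 gap 14.9
t 17.35 f 0.46 jx -123.75 gap 14.9
```

```bash
cat > blk.py <<'E'
from h import *
c=shot('wrist','last'); hsv=cv2.cvtColor(c['pixels'],cv2.COLOR_RGB2HSV).astype(int)
d=np.array([.9967,.0811,0]); o=np.array([571.7,-191.4,0])
col=slice(318,330)
y=((hsv[...,0]>17)&(hsv[...,0]<32)&(hsv[...,1]>140))[:,col].mean(1)>.5
w=((hsv[...,1]<70)&(hsv[...,2]>80))[:,col].mean(1)>.5
v=np.flatnonzero(y[:200]).max(); ws=[i for i in range(v,330) if w[i:i+5].all()][0]
print('block rear row',v,'jx %.1f'%((onz(c,324,v+1,32,True)-o)@d),'stick tip row',ws,'jx %.1f'%((onz(c,324,ws,26,True)-o)@d))
E
python3 blk.py
```

```text
block rear row 199 jx -68.5 stick tip row 207 jx -72.4
```

```bash
sed -i 's/y\[:200\]/y[:240]/' blk.py; python3 blk.py; python3 - <<'E'
from h import *
c=dict(np.load('pics/last.npz')); cv2.imwrite('pics/c5.png',cv2.resize(c['pixels'][120:280,240:400][:,:,::-1],(560,560)))
E
```

```text
block rear row 205 jx -70.6 stick tip row 207 jx -72.4
```

View pics/c5.png

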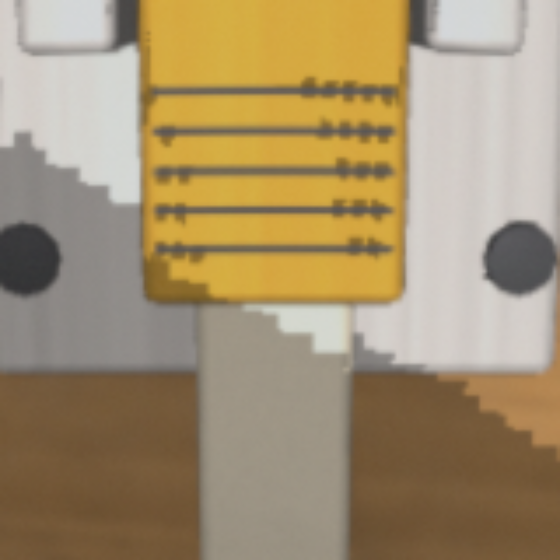

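The stick's end is square on the rear face. The earliest possible stop contact is at TCP jx ≈ -103.5, so I can go quickly to about -108 and then creep.

```bash

python3 -m creep '[[[0,-0.6,0],[0,0,0]],[[0,-0.6,0],[0,0,0]],[[0,-0.6,0],[0,0,0]],[[0,-0.6,0],[0,0,0]],[[0,-0.6,0],[0,0,0]],[[0,-0.6,0],[0,0,0]],[[0,-0.6,0],[0,0,0]],[[0,-0.6,0],[0,0,0]]]' >/dev/null && python3 chk.py 5 &&
python3 -m creep '[[[0,-0.6,0],[0,0,0]],[[0,-0.6,0],[0,0,0]],[[0,-0.6,0],[0,0,0]],[[0,-0.6,0],[0,0,0]],[[0,-0.6,0],[0,0,0]],[[0,-0.6,0],[0,0,0]],[[0,-0.6,0],[0,0,0]],[[0,-0.6,0],[0,0,0]]]' >/dev/null && python3 chk.py 5 &&
python3 -m creep '[[[0,-0.6,0],[0,0,0]],[[0,-0.6,0],[0,0,0]],[[0,-0.6,0],[0,0,0]],[[0,-0.6,0],[0,0,0]],[[0,-0.6,0],[0,0,0]],[[0,-0.6,0],[0,0,0]],[[0,-0.6,0],[0,0,0]],[[0,-0.6,0],[0,0,0]]]' >/dev/null && python3 chk.py 5; python3 blk.py
```

```text
t 18.25 f 2.21 jx -118.91 gap 14.9
t 19.05 f 1.32 jx -114.09 gap 14.9
t 19.85 f 1.45 jx -109.30 gap 14.8
block rear row 205 jx -56.2 stick tip row 207 jx -58.0
```

The block slides at about 1.5–2 N, with no slip of stick against block. Now 1.2 mm steps, stopping when the force exceeds 4 N.

```bash

python3 -m creep '[[[0,-0.15,0],[0,0,0]],[[0,-0.15,0],[0,0,0]],[[0,-0.15,0],[0,0,0]],[[0,-0.15,0],[0,0,0]],[[0,-0.15,0],[0,0,0]],[[0,-0.15,0],[0,0,0]],[[0,-0.15,0],[0,0,0]],[[0,-0.15,0],[0,0,0]]]' >/dev/null && python3 chk.py 4 &&
python3 -m creep '[[[0,-0.15,0],[0,0,0]],[[0,-0.15,0],[0,0,0]],[[0,-0.15,0],[0,0,0]],[[0,-0.15,0],[0,0,0]],[[0,-0.15,0],[0,0,0]],[[0,-0.15,0],[0,0,0]],[[0,-0.15,0],[0,0,0]],[[0,-0.15,0],[0,0,0]]]' >/dev/null && python3 chk.py 4 &&
python3 -m creep '[[[0,-0.15,0],[0,0,0]],[[0,-0.15,0],[0,0,0]],[[0,-0.15,0],[0,0,0]],[[0,-0.15,0],[0,0,0]],[[0,-0.15,0],[0,0,0]],[[0,-0.15,0],[0,0,0]],[[0,-0.15,0],[0,0,0]],[[0,-0.15,0],[0,0,0]]]' >/dev/null && python3 chk.py 4 &&
python3 -m creep '[[[0,-0.15,0],[0,0,0]],[[0,-0.15,0],[0,0,0]],[[0,-0.15,0],[0,0,0]],[[0,-0.15,0],[0,0,0]],[[0,-0.15,0],[0,0,0]],[[0,-0.15,0],[0,0,0]],[[0,-0.15,0],[0,0,0]],[[0,-0.15,0],[0,0,0]]]' >/dev/null && python3 chk.py 4 &&
python3 -m creep '[[[0,-0.15,0],[0,0,0]],[[0,-0.15,0],[0,0,0]],[[0,-0.15,0],[0,0,0]],[[0,-0.15,0],[0,0,0]],[[0,-0.15,0],[0,0,0]],[[0,-0.15,0],[0,0,0]],[[0,-0.15,0],[0,0,0]],[[0,-0.15,0],[0,0,0]]]' >/dev/null && python3 chk.py 4 &&
python3 -m creep '[[[0,-0.15,0],[0,0,0]],[[0,-0.15,0],[0,0,0]],[[0,-0.15,0],[0,0,0]],[[0,-0.15,0],[0,0,0]],[[0,-0.15,0],[0,0,0]],[[0,-0.15,0],[0,0,0]],[[0,-0.15,0],[0,0,0]],[[0,-0.15,0],[0,0,0]]]' >/dev/null && python3 chk.py 4
```

```text
t 20.70 f 1.78 jx -108.13 gap 15.2
t 21.50 f 0.81 jx -106.93 gap 15.1
t 22.30 f 1.63 jx -105.73 gap 14.8
t 23.10 f 1.49 jx -104.56 gap 15.0
t 23.90 f 1.54 jx -103.36 gap 15.0
t 24.70 f 2.00 jx -102.17 gap 14.8
```

```bash
python3 chk.py 4 &&
python3 -m creep '[[[0,-0.15,0],[0,0,0]],[[0,-0.15,0],[0,0,0]],[[0,-0.15,0],[0,0,0]],[[0,-0.15,0],[0,0,0]],[[0,-0.15,0],[0,0,0]],[[0,-0.15,0],[0,0,0]],[[0,-0.15,0],[0,0,0]],[[0,-0.15,0],[0,0,0]]]' >/dev/null && python3 chk.py 4 &&
python3 -m creep '[[[0,-0.15,0],[0,0,0]],[[0,-0.15,0],[0,0,0]],[[0,-0.15,0],[0,0,0]],[[0,-0.15,0],[0,0,0]],[[0,-0.15,0],[0,0,0]],[[0,-0.15,0],[0,0,0]],[[0,-0.15,0],[0,0,0]],[[0,-0.15,0],[0,0,0]]]' >/dev/null && python3 chk.py 4 &&
python3 -m creep '[[[0,-0.15,0],[0,0,0]],[[0,-0.15,0],[0,0,0]],[[0,-0.15,0],[0,0,0]],[[0,-0.15,0],[0,0,0]],[[0,-0.15,0],[0,0,0]],[[0,-0.15,0],[0,0,0]],[[0,-0.15,0],[0,0,0]],[[0,-0.15,0],[0,0,0]]]' >/dev/null && python3 chk.py 4 &&
python3 -m creep '[[[0,-0.15,0],[0,0,0]],[[0,-0.15,0],[0,0,0]],[[0,-0.15,0],[0,0,0]],[[0,-0.15,0],[0,0,0]],[[0,-0.15,0],[0,0,0]],[[0,-0.15,0],[0,0,0]],[[0,-0.15,0],[0,0,0]],[[0,-0.15,0],[0,0,0]]]' >/dev/null && python3 chk.py 4
```

```text
t 24.70 f 2.00 jx -102.17 gap 14.8
t 25.50 f 1.77 jx -100.96 gap 15.3
t 26.30 f 8.50 jx -100.30 gap 14.7
```

The force jumped to 8.5 N and the motion stalled, so that's contact, with the block front at about 33 mm beyond the mouth (inside 29–61). I'll check that nothing else is blocking.

```bash
python3 blk.py; python3 - <<'E'
from h import *
s=status.read_state(); print(s['wrist_force'],s['moment'],s['tcp_pos'])
c=dict(np.load('pics/last.npz')); q=shot('scene','s5')
a=cv2.resize(c['pixels'][60:360,170:470][:,:,::-1],(400,400)); b=cv2.resize(q['pixels'][240:340,310:410][:,:,::-1],(400,400),interpolation=cv2.INTER_CUBIC)
cv2.imwrite('pics/m5.png',np.hstack([a,b]))
E
```

```text
block rear row 205 jx -47.1 stick tip row 207 jx -48.9
[-5.93248427 -0.89524209  1.49445132] [-0.13266457  1.13039184 -0.00841428] [ 471.82854528 -200.97476877    4.79449432]
```

View pics/m5.png

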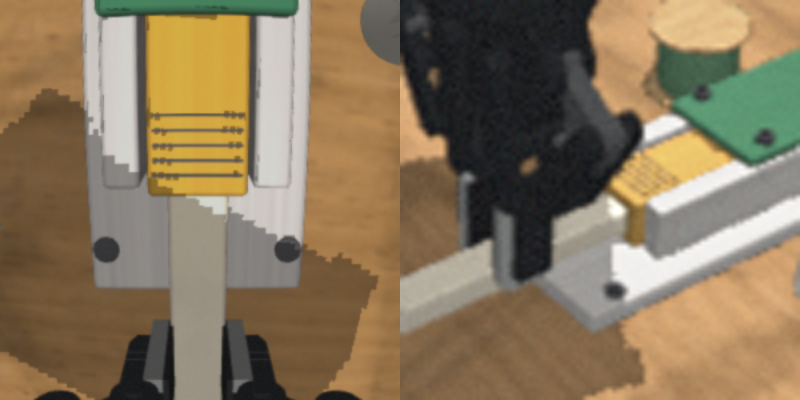

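The stick is centred on the block's rear face and clear of the wall ends. The fingers are behind and above the base edge, so the resistance is the stop. I'll retreat, lift and turn back.

```bash

python3 -m creep '[[[0,0.3,0],[0,0,0]],[[0,0.7,0],[0,0,0]],[[0,2,0],[0,0,0]],[[0,4,0],[0,0,0]],[[0,5,0],[0,0,0]],[[0,6,0],[0,0,0]],[[0,5,0],[0,0,0]],[[0,2,0],[0,0,0]]]' >/dev/null; python3 chk.py 4; python3 blk.py
python3 -m creep '[[[0,0,-3],[0,0,0]],[[0,0,-7],[0,0,0]],[[0,0,-9],[0,0,0]],[[0,0,-9],[0,0,0]],[[0,0,-9],[0,0,0]],[[0,0,-8],[0,0,0]],[[0,0,-6],[0,0,0]],[[0,0,-3],[0,0,0]]]' >/dev/null
python3 -m creep '[[[0,0,0],[0,0,-5]],[[0,0,0],[0,0,-7]],[[0,0,0],[0,0,-7]],[[0,0,0],[0,0,-7]],[[0,0,0],[0,0,-7]],[[0,0,0],[0,0,-7]],[[0,0,0],[0,0,-7]],[[0,0,0],[0,0,-7]]]' >/dev/null
python3 -m creep '[[[0,0,0],[0,0,-7]],[[0,0,0],[0,0,-7]],[[0,0,0],[0,0,-7]],[[0,0,0],[0,0,-6]],[[0,0,0],[0,0,-4.75]],[[0,0,0],[0,0,0]],[[0,0,0],[0,0,0]],[[0,0,0],[0,0,0]]]'
python3 -c "
from h import *
s=status.read_state();M=R.from_rotvec(s['tool_rot']).as_matrix();print(M.T@(np.array([466,10,59])-s['tcp_pos']))"
```

```text
t 27.20 f 0.08 jx -125.33 gap 14.9
block rear row 135 jx -47.4 stick tip row 137 jx -48.0
time_s: 29.65
tcp_pos: [447.4, -203.0, 58.9]
tool_rot: [-3.142, -0.008, 0.0]
wrist_force: [-0.2, -0.7, 0.0]
finger_gap: 15.2
[ 1.96479967e+01 -2.12858551e+02 -5.64006099e-02]
```

The block stayed at -47.4 as the stick withdrew. Next I put the stick back on the mat.

```bash

python3 -m creep '[[[1.6,-15,0],[0,0,0]],[[2.6,-28,0],[0,0,0]],[[2.8,-31,0],[0,0,0]],[[2.8,-32.4,0],[0,0,0]],[[2.8,-32.4,0],[0,0,0]],[[2.8,-31,0],[0,0,0]],[[2.6,-28,0],[0,0,0]],[[1.6,-15,0],[0,0,0]]]'
python3 -m creep '[[[0,0,4],[0,0,0]],[[0,0,9],[0,0,0]],[[0,0,11],[0,0,0]],[[0,0,11],[0,0,0]],[[0,0,10],[0,0,0]],[[0,0,8],[0,0,0]],[[0,0,5],[0,0,0]],[[0,0,3],[0,0,0]]]'
python3 -m creep '[[[0,0,1],[0,0,0]],[[0,0,0.5],[0,0,0]],[[0,0,0.5],[0,0,0]],[[0,0,0.5],[0,0,0]],[[0,0,0.5],[0,0,0]],[[0,0,0],[0,0,0]],[[0,0,0],[0,0,0]],[[0,0,0],[0,0,0]]]'
```

```text
time_s: 30.45
tcp_pos: [465.3, 12.5, 59.1]
tool_rot: [-3.141, -0.012, -0.0]
wrist_force: [0.5, -0.8, 0.1]
finger_gap: 15.1
time_s: 31.25
tcp_pos: [465.5, 9.9, -2.5]
tool_rot: [3.142, 0.011, -0.001]
wrist_force: [0.2, 0.4, -0.4]
finger_gap: 15.1
time_s: 32.05
tcp_pos: [465.6, 9.9, -5.0]
tool_rot: [3.142, 0.011, 0.0]
wrist_force: [0.1, -0.0, -0.4]
finger_gap: 15.0
```

```bash

python3 -m creep '[[[0,0,0.5],[0,0,0]],[[0,0,0.5],[0,0,0]],[[0,0,0.5],[0,0,0]],[[0,0,0],[0,0,0]],[[0,0,0],[0,0,0]],[[0,0,0],[0,0,0]],[[0,0,0],[0,0,0]],[[0,0,0],[0,0,0]]]'
python3 -m creep '[[[0,0,0],[0,0,0]],[[0,0,0],[0,0,0]],[[0,0,0],[0,0,0]],[[0,0,0],[0,0,0]],[[0,0,0],[0,0,0]],[[0,0,0],[0,0,0]],[[0,0,0],[0,0,0]],[[0,0,0],[0,0,0]]]' 0.2
python3 -m creep '[[[0,0,-2],[0,0,0]],[[0,0,-5],[0,0,0]],[[0,0,-12],[0,0,0]],[[0,0,-25],[0,0,0]],[[0,0,-35],[0,0,0]],[[0,0,-35],[0,0,0]],[[0,0,-25],[0,0,0]],[[0,0,-10],[0,0,0]]]'
python3 -m creep '[[[0,0,0],[0,0,0]],[[0,0,0],[0,0,0]],[[0,0,0],[0,0,0]],[[0,0,0],[0,0,0]],[[0,0,0],[0,0,0]],[[0,0,0],[0,0,0]],[[0,0,0],[0,0,0]],[[0,0,0],[0,0,0]]]'
python3 - <<'E'
from h import *
c=shot('wrist','w6'); q=shot('scene','s6')
a=cv2.resize(c['pixels'][:,:,::-1],(400,300)); b=cv2.resize(q['pixels'][200:350,240:440][:,:,::-1],(400,300))
cv2.imwrite('pics/m6.png',np.hstack([a,b]))
hsv=cv2.cvtColor(c['pixels'],cv2.COLOR_RGB2HSV); m=np.zeros((480,640),np.uint8); m[130:290,270:350]=(hsv[130:290,270:350,1]<70)
n,l,s,_=cv2.connectedComponentsWithStats(m); i=1+np.argmax(s[1:,4])
w=np.array([onz(c,u,v,15,True)[:2] for v,u in np.argwhere(l==i)]).astype(np.float32); print(s[i],cv2.minAreaRect(w))
E
```

```text
time_s: 32.85
tcp_pos: [465.6, 10.0, -6.5]
tool_rot: [3.142, 0.011, -0.0]
wrist_force: [0.6, 0.2, -0.4]
finger_gap: 15.3
time_s: 33.65
tcp_pos: [465.6, 9.9, -6.5]
tool_rot: [3.142, 0.011, 0.0]
wrist_force: [-0.5, -0.1, -0.2]
finger_gap: 34.3
time_s: 34.45
tcp_pos: [466.4, 9.9, 146.2]
tool_rot: [3.141, 0.011, 0.007]
wrist_force: [-1.0, 0.7, -0.3]
finger_gap: 34.0
time_s: 35.25
tcp_pos: [465.6, 9.9, 142.5]
tool_rot: [-3.142, -0.011, 0.0]
wrist_force: [0.3, -0.2, 0.3]
finger_gap: 34.2
[ 307  161   22  125 2621] ((465.20806884765625, 9.471309661865234), (16.718137741088867, 103.31218719482422), 0.3956064283847809)
```

View pics/m6.png

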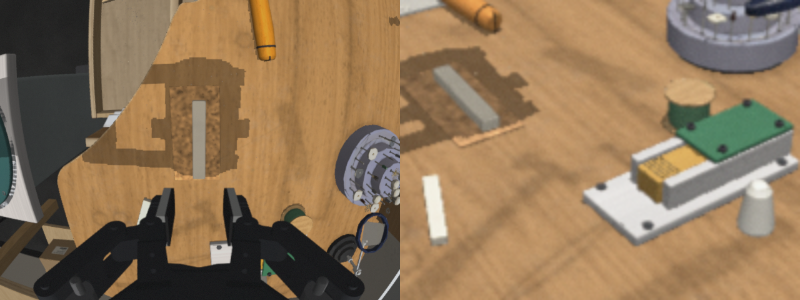

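The stick lies on the mat at (465,9.5). The block is home in the channel, the bystanders look unmoved, and the gripper is clear.

```bash
python3 -c "
from workcell import order; print(order.sign_off())"
```

```text
the job is handed in; nothing more can be done
None
```

I nudged the block home against the hidden stop with the stick's end, laid the stick back on the cork mat and handed the job in at about 35 s of the 64 s. No verdict was given.

- **Contact with the stop:** the block slid at about 1.5–2 N. The force then jumped to 8.5 N and the motion stalled, so I stopped there. The block's front was then about 33 mm beyond the hood mouth, inside the 29–61 mm range. After I withdrew the stick, the camera still put the block's rear face in the same place to within its accuracy (-47.1 mm, then -47.4 mm).
- **The stop itself:** it can't be seen. That it was not shifted rests on the force and on the last step stalling after about 0.7 of 1.2 mm.
- **Stick and bystanders:** the stick measured at (465, 9.5) mm, flat and well inside the mat's outline. The spool, cone and ring clamp looked unmoved in the last picture. The gripper was well clear above the stick.
- **One disagreement:** my first grasp closed on nothing, without moving the stick. Both cameras showed the closed fingertips about 14 mm behind the reported TCP, where `manip.tcp_to_tips` says 8 mm ahead. I went by the pictures, went 20 mm lower and gripped normally.
- **Another reading to note:** the push force had eased to about 6 N when I read it again at the stop.

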